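# Open the ratchet clamp and clamp up a box of comb

### The job

The bench clamp was left run up too close for the next box of comb. Pinch its release lever towards the handle post so the pawl lifts off the toothed bar, and keep it pinched while you draw the sliding jaw back far enough; then lay the box lid up and lengthwise on the bed between the jaws, let the pawl drop back, and push the jaw up until the box is held firmly between both jaws by the ratchet alone, without crushing it. Leave the other things on the table where they are.

Things in the scene. Friction and masses are not known exactly. Their poses are not given: they have to be found in the camera images.
- clamp: Bench clamp, fixed to the table: aluminium base plate 360 x 100 x 12 mm spanning x -190 to +170 mm; toothed steel bar 14 mm wide along its middle, saw teeth 7 mm apart, 5 mm deep, tips 29 mm above the table. Origin: on the table under the bar, 130 mm from the fixed jaw's face. x runs along the bar to the fixed jaw (block 62 mm wide, 88 mm high), z up.
- fixed_face (a point): On the fixed jaw's rubber face, at the middle of its width and at the height of the bed (34 mm above the table); axes as the clamp. A clamped box has its end against it. The bed: two white rails reaching from this face 165 mm towards the sliding jaw, each 18 mm wide, 19 to 37 mm either side of the middle.
- jaw (a joint): How far the sliding jaw is drawn back, m: 0 closest, 0.15 at its end stop. Gap between fixed face and pressure plate = 20 mm + this. Friction 2 N. With the pawl down it can still be pushed towards the fixed jaw, clicking over the teeth (3 to 8 N in all), but not drawn back; when let go it can fall back by up to one tooth (7 mm).
- handle_post (a point): Middle of the upright black handle post of the sliding jaw, 113 mm above the table; axes as the clamp. The post is rigid on the jaw: 14 mm thick along the bar, 30 mm across it, top 137 mm above the table. Ahead of this point (towards the fixed jaw) the jaw's plate, 88 mm high, begins at 20 mm and the pressure plate's front lies at 59 mm.
- release_lever (a point): Middle of the release lever's upright steel paddle (12 mm thick along the bar, 26 mm across, 71 to 137 mm above the table), 47 mm behind the post's point. Post and lever measure 60 mm over their outer faces at rest, about 41 mm pinched home. It turns on a pin 79 mm below and 21 mm ahead of this point, one piece with the pawl; 2 to 4 N pinches it, a spring returns it.
- pawl (a joint): Turn of lever and pawl, rad: near 0 pawl down in the teeth, 0.12 pawl tip at the tooth tips, 0.26 lever home, pawl clear. The post cannot go back while the pawl is down, so the pinching finger must meet the lever first: centre the grip midway over the pinched pair (20 mm behind the post's point) or a little nearer the post. Pushing the lever forward lifts the pawl.
- pressure_plate: Sprung, rubber-faced plate on the front of the sliding jaw: 8 mm thick, 62 mm wide, 38 to 88 mm above the table. Origin: at table height, under the middle of its front face; axes as the clamp. It gives up to 14 mm towards the jaw: starts to give at 5 N, 12 N at full give, solid beyond.
- comb_box: The box to clamp: clear lidded plastic box with a slab of honeycomb inside, 110 mm long (its x), 62 mm wide (y), 48 mm high, 0.2 to 0.4 kg, standing alone on the table to the left or right of the clamp. Origin: centre of its underside, z up through the lid.
- lid_stack: Bystander: nested stack of clear lids, no comb in it, 112 x 64 x 36 mm, on the other side of the clamp from the box. Origin: centre of its underside.
- packed_boxes: Bystander: two boxes of comb, one on the other, 110 x 62 x 96 mm together, far right of the clamp. Origin: centre of the underside.
- spatula: Bystander: white-handled spatula 200 mm long lying flat on the table, far left of the clamp.
There are look-alikes about, which are no part of the job. What is shaped like the comb_box but blue is not meant.

How it is judged:
On the way, in this order (a step that is already met when the one before it is completed fails the run):
1. the pawl is lifted clear of the teeth with the release lever (value of joint pawl above 0.15 rad), for 0.1 s.
2. the sliding jaw is drawn back so that the box fits in (value of joint jaw above 0.092 m), for 0.1 s.
3. the box lies lid up on the bed between the jaws (z of comb_box in the frame of fixed_face between -0.004 and 0.004 m and x of comb_box in the frame of fixed_face between -0.12 and -0.05 m and y of comb_box in the frame of fixed_face between -0.015 and 0.015 m and angle between comb_box's own z axis and vertical below 0.1 rad), for 0.2 s.
At the end, for the whole second after the job is handed in: The box lies lid up on the bed (height within 4 mm), within 15 mm of the bar's middle line and 0.08 rad of its direction, its end against the fixed jaw (within 3 mm), the pressure plate presses on it with more than 3.5 N, the pawl is down in the teeth, everything is at rest and let go (contact force between pressure_plate and comb_box above 3.5 N and x of comb_box in the frame of fixed_face between -0.058 and -0.052 m and y of comb_box in the frame of fixed_face between -0.015 and 0.015 m and z of comb_box in the frame of fixed_face between -0.004 and 0.004 m and angle between the x axis of comb_box and the x axis of clamp, either way round below 0.08 rad and angle between comb_box's own z axis and vertical below 0.06 rad and value of joint pawl below 0.13 rad and linear speed of comb_box below 0.01 m/s); the robot touches nothing.
It fails at once if the box is crushed: the pressure plate pushes on it with more than 60 N (contact force between pressure_plate and comb_box above 60 N).
It fails at once if the stack of lids is moved by more than 30 mm (distance of lid_stack from where it was at the start of the episode above 0.03 m).
It fails at once if the packed boxes are moved by more than 30 mm (distance of packed_boxes from where it was at the start of the episode above 0.03 m).
It fails at once if the spatula is moved by more than 30 mm (distance of spatula from where it was at the start of the episode above 0.03 m).
It also fails if it takes over 54 s, if anything falls off the work surface, if the arm or the gripper's body presses on something with over 40 N, if the wrist force passes 120 N, or if a joint passes its speed limit or range.

### The arm

A 6-joint arm with a two-finger parallel gripper is mounted at the origin on the work surface. World frame = base frame: x ahead of the robot, y to its left, z up, the work surface at z = 0. Lengths are in m, angles in rad, forces in N, time in s.
With the tool pointing down it reaches from about 0.375 to 0.9 m from the base axis. Payload 3.1 kg.
Tool frame: the origin (TCP) lies on the centre line of the jaws, within the pads' length; the fingertips stand 25 mm ahead of it and the grasp point (between the pads) lies 6 mm ahead of it; x points along the fingers, y is the direction in which the jaws open and shut, and the axes are right-handed (so a half turn about x gives the same grasp; the last joint's range is limited). The gripper opens to 87 mm and grips with 3 to 60 N. Pads are 19 mm wide; open, the fingers measure 117 mm over their backs; the gripper's body (75 mm by 190 mm) begins 51 mm behind the grasp point.
Start: joints at [1.139, 0.527, 1.433, -0, 1.181, -0.178], TCP at [0.156, 0.605, 0.248] pointing down, gripper open.
Joint ranges: [-3.08, 3.08], [-0.75, 2.2], [0.22, 2.44], [-1.43, 4.57], [0, 2.65], [-2.85, 2.85]. Speed limits (rad/s): [2.79, 2.79, 3.14, 3.14, 3.14, 3.14].

### API

Orientations are given as a unit quaternion [x, y, z, w].
In Python, from rig import robot gives the robot as it stands. The module is installed in compiled form; this text tells all that it offers.
- The arm moves only by the tool move_arm, never from a script. Its argument "commands" is a list of rows, each a list of 5 numbers: the gripper's target within -1 to 1 (shut at 1, half-way at 0, fully open at -1), then the shift along the tool's x, y, z in mm, then the turn about the tool's x in degrees. A call has 1 to 8 rows; each row is the pose to reach, as a shift and turn from the pose commanded when the call began, along the tool's axes at that moment; what a row does not reach only later rows make up. A row lasts 1/12 s, in which the tool goes at most 41.7 mm and 7.16 degrees, less where a joint would pass 70% of its speed; a pose out of reach is approached as far as the arm can. A call with a gripper value outside its range is refused whole. The fingers move at their own pace and stop on an object; "newtons" is the grip in N (left out, the last holds). Time passes only in rows, so rows that repeat a pose let the fingers close. It gives the time, the measured TCP pose, the force and the opening at its end, in the units of the state.
- robot.get_obs(): the state, without advancing time (a new reading comes with each control period).
- robot.camera(name): name is "side" or "top"; returns a dict with "image" (400x640x3 uint8, red, green, blue), "fx", "fy", "cx", "cy" (pixels), "xyz" and "rotation" of the camera in the world. Camera axes: x right, y down, z forward; pixel columns grow to the right and rows downward; lengths in m; the calibration is good to about 2 mm. A picture is of the moment at which its call begins. There is no depth.
- robot.hand_in(): hands the job in, once; it reports no verdict.
Trained networks look in a picture, given as the dict that the camera call returned (one of the last four; its "shot" number tells which), for a name from the list of things; names that differ only in an ending like _2 or _b are one class to them, and where a whole thing is asked for, a point or a joint stands for the part that bears it (a point fixed in the world has none). Each returns a list of dicts, best first, with "p" (0 to 1); they miss things now and then, are a little off and sometimes report something else, mostly with a low value. They report only what shows in the picture. A call takes as long as a camera call. They do not tell look-alikes from the thing itself.
- robot.regions_of(picture, name): "pixels" (400x640 bool, what is visible of it) and "bbox" ([left, top, right, bottom] in pixels, round what is visible of it).
The state is a dict: "time": time; "q": joint angles; "joint_velocities": joint speeds; "joint_torque": joint torques, N m; "position": TCP position; "tool_rot": TCP orientation; "ft_force": force on the tool from outside, world axes, zero at the start; "moment": the same for the moment, N m; "grip_width": finger opening in m.
Only numpy, scipy, OpenCV 4.12 (cv2) and the standard library are available. Lean on these libraries where they do the work, as an engineer would, in place of code of your own. Each camera call takes 0.05 s, during which the arm holds its last target.

## Working session

There is one attempt and no reset: what is moved stays moved. The work goes in short steps, Python scripts to look and compute and a tool call to move; the robot and the scene stay as the last step left them, time stands still between calls to the robot, and variables do not carry over. Pictures are saved under pics/ and viewed, and the job is handed in when it is done.

Besides the shell and the picture viewer there is one more tool, called after "Emit:" as name([rows], argument=value, ...), one row to a line, values as JSON. move_arm: Moves the arm, as the interface text tells. Its arguments: {"type":"object","properties":{"commands":{"type":"array","items":{"type":"array","items":{"type":"number"}}},"newtons":{"type":"number"}},"required":["commands"]}

```bash
mkdir -p pics
cat > h.py <<'E'
import numpy as np, cv2, pickle
from rig import robot
def save(c,name,crop=None,s=1):
    im=c["image"][:,:,::-1]
    if crop: l,t,r,b=crop; im=im[t:b,l:r]
    if s!=1: im=cv2.resize(im,None,fx=s,fy=s,interpolation=cv2.INTER_CUBIC)
    cv2.imwrite("pics/"+name,im)
def ray(c,u,v):
    R=np.array(c["rotation"]); 
    d=R@np.array([(u-c["cx"])/c["fx"],(v-c["cy"])/c["fy"],1.0]); return np.array(c["xyz"]),d
def atz(c,u,v,z):
    o,d=ray(c,u,v); return o+d*(z-o[2])/d[2]
def proj(c,p):
    R=np.array(c["rotation"]); q=R.T@(np.array(p)-np.array(c["xyz"]))
    return np.array([c["fx"]*q[0]/q[2]+c["cx"],c["fy"]*q[1]/q[2]+c["cy"]])
E
python3 - <<'E'
from h import *
np.set_printoptions(precision=4,suppress=True)
o=robot.get_obs();print(o)
for n in("top","side"):
    c=robot.camera(n);save(c,n+"0.png");print(n,c["fx"],c["cx"],c["cy"],c["xyz"],c["rotation"])
    for k in("clamp","comb_box","lid_stack","packed_boxes","spatula","handle_post","release_lever","pressure_plate"):
        for r in robot.regions_of(c,k)[:3]:
            print(k,round(r["p"],2),r["bbox"],r["pixels"].sum())
E
```

```text
{'time': 0.0, 'q': array([ 1.1395,  0.5285,  1.4339,  0.    ,  1.1814, -0.1785]), 'joint_velocities': array([ 0.0008, -0.0004, -0.0008,  0.0015, -0.0013,  0.0006]), 'joint_torque': array([ -0.0004, -44.0045, -17.6587,   0.0631,   0.0584,  -0.0002]), 'position': array([0.156 , 0.6045, 0.2466]), 'tool_rot': array([ 0.0884,  0.7017, -0.0899,  0.7012]), 'ft_force': array([ 0.2999, -0.473 , -0.3478]), 'moment': array([ 0.0291,  0.0012, -0.0261]), 'grip_width': 0.08686926647835383}
top 451.14356839384527 315.0506685691374 197.93984855345886 [ 0.3371 -0.026   1.3031] [ 0.7142 -0.6963  0.0493 -0.0524]
comb_box 0.76 [159.5, 258.2, 202.9, 280.3] 984
comb_box 0.73 [240.4, 224.4, 274.1, 272.1] 959
comb_box 0.55 [178.1, 196.7, 227.7, 233.8] 1034
lid_stack 0.69 [296.2, 140.2, 316.7, 189.8] 713
lid_stack 0.58 [402.0, 201.3, 447.8, 238.5] 1041
packed_boxes 0.63 [429.1, 133.4, 478.4, 175.5] 1329
spatula 0.75 [166.5, 113.4, 204.3, 178.0] 921
handle_post 0.7 [294.5, 145.1, 320.1, 190.1] 689
pressure_plate 0.67 [178.3, 195.1, 226.5, 233.5] 1038
side 457.5944575600245 314.498714468048 199.37273697508186 [-0.0023 -0.7784  0.7462] [ 0.8557 -0.2417  0.1365 -0.4367]
clamp 0.97 [285.3, 165.2, 418.0, 242.2] 4700
clamp 0.62 [230.4, 151.8, 269.3, 184.7] 911
clamp 0.43 [322.2, 184.9, 336.1, 213.6] 262
comb_box 0.9 [171.1, 155.3, 210.2, 191.8] 868
comb_box 0.84 [224.5, 193.2, 265.5, 219.9] 1164
comb_box 0.59 [228.1, 152.0, 270.0, 182.8] 927
lid_stack 0.81 [361.3, 286.5, 404.5, 340.2] 1836
packed_boxes 0.7 [449.8, 254.3, 512.1, 326.8] 3117
spatula 0.65 [278.3, 135.0, 319.1, 165.6] 403
handle_post 0.68 [317.2, 167.0, 374.8, 214.0] 1328
release_lever 0.75 [318.1, 161.9, 369.4, 212.5] 1281
release_lever 0.68 [350.0, 165.6, 365.0, 198.4] 238
pressure_plate 0.64 [318.4, 182.2, 335.3, 215.5] 277
pressure_plate 0.6 [352.6, 164.4, 365.3, 199.7] 269
```

```bash
sed -i 's/np.array(c\["rotation"\])/Rm(c)/' h.py
cat >> h.py <<'E'
from scipy.spatial.transform import Rotation
def Rm(c): return Rotation.from_quat(c["rotation"]).as_matrix()
E
python3 -c "
import cv2
for n in('top','side'):
    i=cv2.imread(f'pics/{n}0.png');cv2.imwrite(f'pics/{n}0b.png',cv2.resize(i[100:350,130:530],None,fx=2,fy=2,interpolation=cv2.INTER_CUBIC))"
```

```text
(no output)
```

View pics/top0b.png

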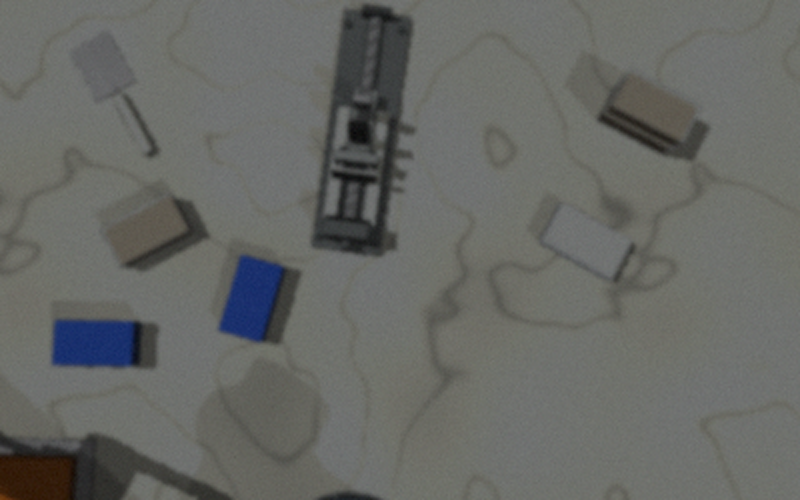

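View pics/side0b.png

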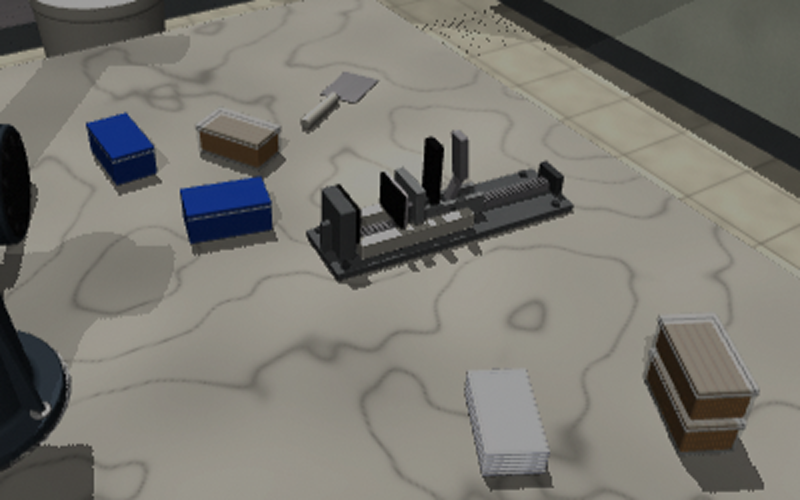

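Run:
```python
from h import *
c=robot.camera("top");save(c,"top1c.png",(275,95,345,235),4);save(c,"box1.png",(165,180,245,245),8)
d=robot.camera("side");save(d,"side1c.png",(280,155,425,245),5)
pickle.dump((c,d),open("c.pkl","wb"))
```

```text
(no output)
```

View pics/top1c.png

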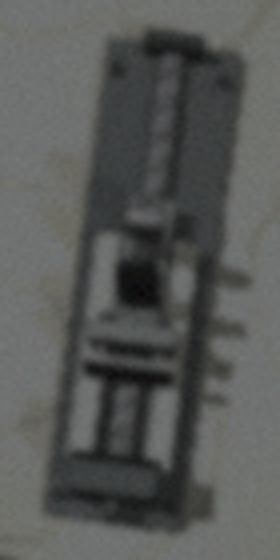

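View pics/box1.png

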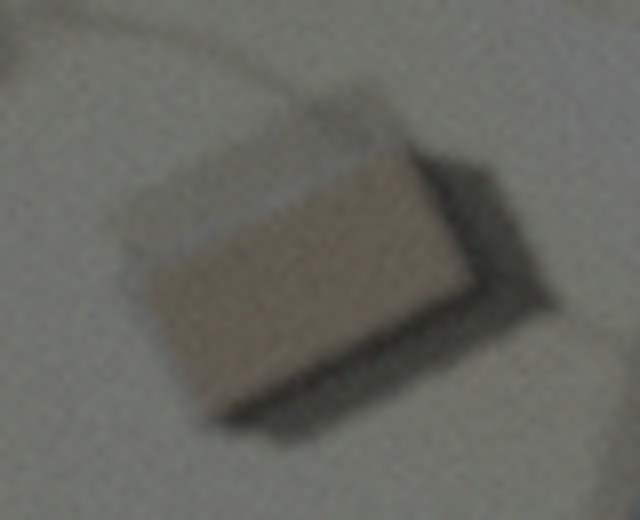

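View pics/side1c.png

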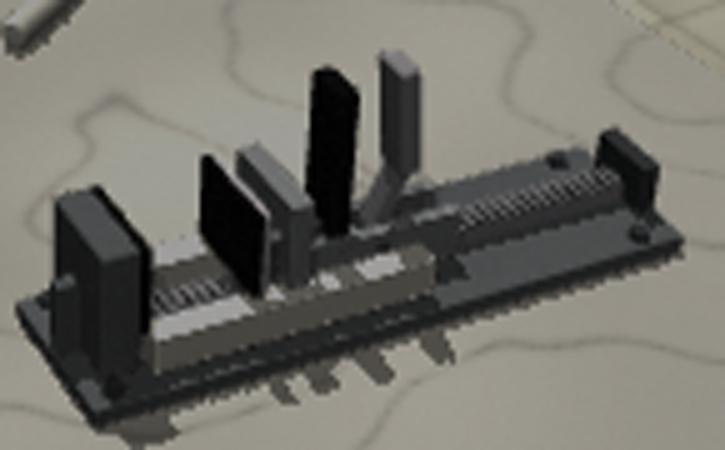

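```bash
cat > fit.py <<'E'
from h import *
from scipy.optimize import least_squares
np.set_printoptions(precision=4,suppress=True)
c,d=pickle.load(open("c.pkl","rb"))
def px(u,v,s,l,t): return np.array([(u+.5)/s-.5+l,(v+.5)/s-.5+t])
T=lambda u,v:px(u,v,4,275,95); S=lambda u,v:px(u,v,5,280,155)
# cam,pixel,(x,y,z),jawrel
P=[(c,T(108,38),(-190,-50,12),0),(c,T(243,55),(-190,50,12),0),(c,T(45,515),(170,-50,12),0),(c,T(185,530),(170,50,12),0),
(d,S(15,303),(170,-50,12),0),(d,S(97,415),(170,50,12),0),(d,S(683,240),(-190,50,12),0),
(d,S(313,72),(7,-15,137),1),(d,S(345,97),(7,15,137),1),(d,S(325,66),(-7,-15,137),1),(d,S(357,92),(-7,15,137),1),
(d,S(203,157),(59,-31,88),1),(d,S(265,213),(59,31,88),1),
(d,S(380,55),(-41,-13,137),1),(d,S(402,76),(-41,13,137),1)]
def w(p,pt,j):
    x,y,th,xp=p; a=np.array(pt)/1000.; a=a+np.array([xp*j,0,0])
    C,Sn=np.cos(th),np.sin(th); return np.array([x+C*a[0]-Sn*a[1],y+Sn*a[0]+C*a[1],a[2]])
def f(p): return np.concatenate([proj(k,w(p,pt,j))-q for k,q,pt,j in P])
r=least_squares(f,[.65,0,3.1,0],loss="soft_l1")
if __name__=="__main__":
    print(r.x, r.fun.reshape(-1,2))
    print("post",w(r.x,(0,0,113),1),"pinch ctr",w(r.x,(-20,0,113),1),"fixed",w(r.x,(130,0,34),0),"jaw",130-59-20-r.x[3]*1000)
    B=lambda u,v:px(u,v,8,165,180)
    # box: region in both
    for k,n in((c,"top"),(d,"side")): print(n,k["xyz"])
    q=[B(150,270),B(405,145),B(475,283),B(210,418)]
    pts=[atz(c,*a,.045)[:2] for a in q]; print(np.array(pts), np.mean(pts,0))
    for i in range(4): e=pts[(i+1)%4]-pts[i]; print(np.linalg.norm(e),np.degrees(np.arctan2(e[1],e[0])))
E
python3 fit.py
python3 - <<'E'
from h import *
_,d=pickle.load(open("c.pkl","rb")) if 0 else pickle.load(open("c.pkl","rb"))
save(d,"box1s.png",(225,148,275,190),10)
E
```

```text
[ 0.6126 -0.0023  3.0456  0.0139] [[ 0.0067 -0.2672]
 [-0.428  -0.6404]
 [ 0.0168  0.0478]
 [-0.3738  0.512 ]
 [-0.1565  0.1868]
 [-0.3937  0.1974]
 [ 0.4449 -0.8365]
 [-1.0408 -0.2926]
 [-1.5133  0.4912]
 [ 1.3512 -0.301 ]
 [ 0.9419  0.2331]
 [-0.7303  0.3627]
 [-1.7055  1.8391]
 [ 2.2119 -0.6227]
 [ 3.132   0.0448]]
post [ 0.5987 -0.0009  0.113 ] pinch ctr [ 0.6186 -0.0029  0.113 ] fixed [0.4832 0.0102 0.034 ] jaw 37.0822359410466
top [ 0.3371 -0.026   1.3031]
side [-0.0023 -0.7784  0.7462]
[[0.4664 0.3503]
 [0.5129 0.2633]
 [0.4647 0.236 ]
 [0.4151 0.3259]] [0.4648 0.2939]
0.0985896084755628 -61.852935158773704
0.05541966729324056 -150.43937329070792
0.10262043864142131 118.89734553125417
0.05680863547653099 25.46842817599416
```

View pics/box1s.png

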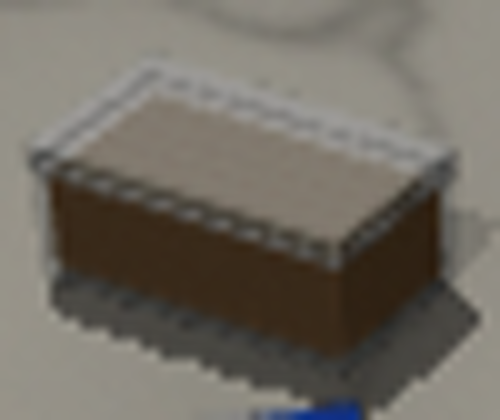

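```bash
sed -i 's/S(345,97)/S(336,98)/; s/S(325,66)/S(332,66)/; s/S(313,72)/S(311,73)/; s/S(265,213)/S(254,205)/' fit.py
cat >> fit.py <<'E'
    b=lambda u,v:px(u,v,10,225,148)
    pts=[atz(d,*b(*a),.047)[:2] for a in((30,152),(150,58),(455,152),(335,250))];print(np.array(pts),np.mean(pts,0))
    for i in range(4): e=pts[(i+1)%4]-pts[i]; print(np.linalg.norm(e),np.degrees(np.arctan2(e[1],e[0])))
    for n,cp,s in (("side",(280,155,425,245),5),("top",(275,95,345,235),4)):
        k=d if n=="side" else c
        l,t,rr,bb=cp; im=cv2.resize(k["image"][t:bb,l:rr,::-1],None,fx=s,fy=s,interpolation=cv2.INTER_CUBIC)
        im=np.clip(im.astype(float)*1.6,0,255).astype(np.uint8)
        for (x0,x1,yy,z,j) in((-190,170,50,12,0),(-7,7,15,137,1),(-53,-41,13,137,1),(51,59,31,88,1),(130,130,31,88,0)):
            q=[(proj(k,w(r.x,a,j))-[l,t]+.5)*s-.5 for a in((x0,-yy,z),(x1,-yy,z),(x1,yy,z),(x0,yy,z))]
            cv2.polylines(im,[np.array(q).astype(int)],True,(0,0,255),1)
        cv2.imwrite(f"pics/fit_{n}.png",im)
E
python3 fit.py
```

```text
[ 0.6126 -0.0022  3.044   0.015 ] [[ 0.0963 -0.2861]
 [-0.3447 -0.6072]
 [-0.0923  0.0026]
 [-0.4904  0.523 ]
 [-0.1744  0.1088]
 [-0.4764  0.1273]
 [ 0.4807 -0.7805]
 [-1.0298 -0.4152]
 [-0.125   0.3762]
 [-0.4303 -0.22  ]
 [ 0.5383  0.3218]
 [-1.125   0.4249]
 [ 0.0512  3.5168]
 [ 1.8479 -0.5328]
 [ 2.7496  0.1416]]
post [ 0.5976 -0.0008  0.113 ] pinch ctr [ 0.6175 -0.0027  0.113 ] fixed [0.4832 0.0104 0.034 ] jaw 35.96625190475743
top [ 0.3371 -0.026   1.3031]
side [-0.0023 -0.7784  0.7462]
[[0.4664 0.3503]
 [0.5129 0.2633]
 [0.4647 0.236 ]
 [0.4151 0.3259]] [0.4648 0.2939]
0.0985896084755628 -61.852935158773704
0.05541966729324056 -150.43937329070792
0.10262043864142131 118.89734553125417
0.05680863547653099 25.46842817599416
[[0.4107 0.3271]
 [0.4641 0.36  ]
 [0.5184 0.2648]
 [0.4637 0.2339]] [0.4642 0.2964]
0.06275105939074269 31.63020201862343
0.10955815038782447 -60.342289872552406
0.06271103603340962 -150.5672076249128
0.10715210416575308 119.6594877814699
```

View pics/fit_side.png

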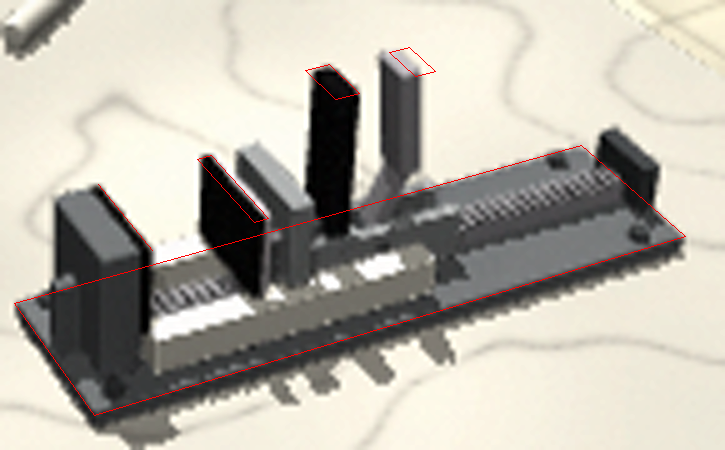

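View pics/fit_top.png

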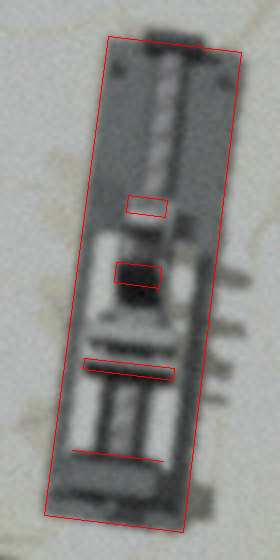

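```bash
cat > plan.py <<'E'
from h import *
import sys
np.set_printoptions(precision=4,suppress=True)
TH=3.044; CX=np.array([.6126,-.0022]); 
ex=np.array([np.cos(TH),np.sin(TH)]); ey=np.array([-ex[1],ex[0]])
def cl(x,y=0): return CX+ex*x/1000+ey*y/1000
def plan(xy,z,yaw):
    """yaw: world dir (rad) of tool y axis mod pi"""
    o=robot.get_obs(); R=Rotation.from_quat(o["tool_rot"]).as_matrix()
    p=np.array([xy[0],xy[1],z]); s=R.T@(p-o["position"])*1000
    cur=np.arctan2(R[1,1],R[0,1])
    # tool x down: positive turn about tool x = negative world yaw
    t=-np.degrees((yaw-cur+np.pi/2)%np.pi-np.pi/2)
    print("t",round(o["time"],2),"pos",o["position"],"q",o["q"],"F",o["ft_force"],"w",round(o["grip_width"],4))
    print("toolx",R[:,0],"yaw",round(np.degrees(cur),1),"shift",s.round(1),"turn",round(t,2),"or",round(t-np.sign(t)*180,2))
E
python3 - <<'E'
from plan import *
plan(cl(15-14),.200,TH)
b=np.radians(-60.7); plan([.4644,.295],.035,b+np.pi/2)
plan(cl(75),.12,TH+np.pi/2)
E
```

```text
t 1.0 pos [0.1563 0.6051 0.2476] q [ 1.1395  0.5275  1.4327  0.      1.1814 -0.1785] F [ 0.1004 -0.6127 -0.2912] w 0.0868
toolx [ 0.  0. -1.] yaw 75.5 shift [  47.6 -474.1  592.7] turn 81.11 or -98.89
t 1.0 pos [0.1563 0.6051 0.2476] q [ 1.1395  0.5275  1.4327  0.      1.1814 -0.1785] F [ 0.1004 -0.6127 -0.2912] w 0.0868
toolx [ 0.  0. -1.] yaw 75.5 shift [ 212.6 -223.2  375.9] turn 46.22 or -133.78
t 1.0 pos [0.1563 0.6051 0.2476] q [ 1.1395  0.5275  1.4327  0.      1.1814 -0.1785] F [ 0.1004 -0.6127 -0.2912] w 0.0868
toolx [ 0.  0. -1.] yaw 75.5 shift [ 127.6 -485.5  519.6] turn -8.89 or 171.11
```

Emit:
move_arm([
  [-1,0,-24,30,7],
  [-1,0,-49,61,14],
  [-1,0,-74,92,21],
  [-1,0,-99,124,28],
  [-1,0,-124,155,35],
  [-1,0,-149,186,42],
  [-1,0,-174,217,49],
  [-1,0,-199,248,56],
])

```text
time: 1.67
position: [0.3475, 0.3489, 0.2478]
tool_rot: [0.41, 0.576, -0.409, 0.576]
ft_force: [0.7, 0.8, 0.4]
grip_width: 0.0871
```

```bash
python3 -c "
from plan import *
plan(cl(1),.200,TH)"
```

```text
t 1.67 pos [0.3475 0.3489 0.2478] q [ 0.56    0.3494  1.7583 -0.      1.0332  0.2251] F [0.6575 0.8192 0.3876] w 0.0871
toolx [ 0.0006  0.0004 -1.    ] yaw 19.2 shift [ 47.8 134.1 418.3] turn 24.78 or -155.22
```

Emit:
move_arm([
  [-1,0,12,38,7],
  [-1,0,24,76,14],
  [-1,0,36,114,20],
  [-1,0,48,152,24],
  [-1,0,60,190,24.5],
  [-1,0,72,228,24.5],
  [-1,0,84,266,24.5],
  [-1,0,97,305,24.5],
])

```text
time: 2.33
position: [0.5407, 0.0936, 0.2478]
tool_rot: [0.521, 0.478, -0.521, 0.478]
ft_force: [0.3, 1.2, -0.1]
grip_width: 0.0868
```

```bash
python3 -c "
from plan import *
plan(cl(1),.200,TH)"
```

```text
t 2.33 pos [0.5407 0.0936 0.2478] q [-0.0324  0.4247  1.6249  0.0002  1.0918  0.0548] F [ 0.3442  1.2105 -0.069 ] w 0.0868
toolx [ 0.0001  0.0002 -1.    ] yaw -5.0 shift [47.7 79.  89.1] turn 0.59 or -179.41
```

Emit:
move_arm([
  [-1,8,26,30,0.5],
  [-1,16,53,60,0.5],
  [-1,25,79,89,0.5],
  [-1,30,79,89,0.5],
  [-1,30,79,89,0.5],
])

```text
time: 2.75
position: [0.6113, -0.0023, 0.2159]
tool_rot: [-0.524, -0.475, 0.525, -0.474]
ft_force: [-0.3, 0.6, 0.1]
grip_width: 0.0869
```

```bash
python3 -c "
from plan import *
plan(cl(1),.119,TH)
c=robot.camera('top');save(c,'top2.png',(275,95,345,235),4)
c=robot.camera('side');save(c,'side2.png',(260,115,425,245),4)"
```

```text
t 2.75 pos [ 0.6113 -0.0023  0.2159] q [-0.1864  0.546   1.4989  0.0001  1.0989 -0.087 ] F [-0.3168  0.6273  0.0566] w 0.0869
toolx [-0.0021  0.0005 -1.    ] yaw -5.7 shift [96.9  0.5 -0.2] turn -0.1 or 179.9
```

View pics/side2.png

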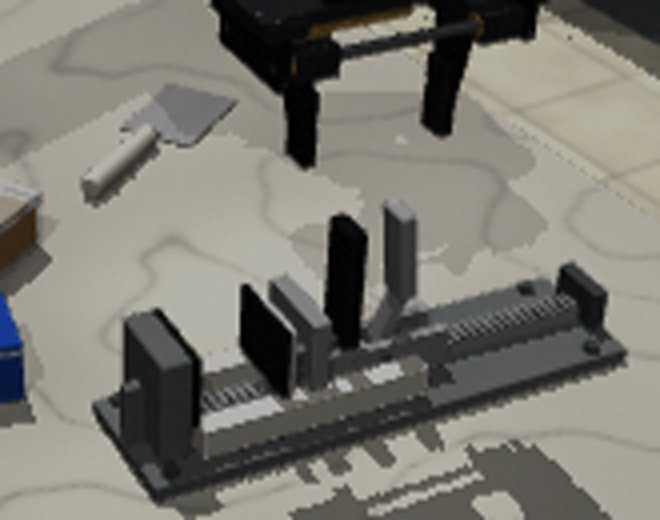

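Emit:
move_arm([
  [-1,30,0,0,0],
  [-1,60,0,0,0],
  [-1,85,0,0,0],
  [-1,97,0,0,0],
  [-1,97,0,0,0],
])

```text
time: 3.27
position: [0.6084, 0.0016, 0.1183]
tool_rot: [-0.522, -0.478, 0.524, -0.474]
ft_force: [0.3, 0.7, 0.5]
grip_width: 0.0871
```

```bash
python3 -c "
from plan import *
plan(cl(1),.119,TH)
c=robot.camera('side');save(c,'side3.png',(260,115,425,245),4)"
```

```text
t 3.27 pos [0.6084 0.0016 0.1183] q [-0.181   0.6738  1.5765  0.0001  0.8974 -0.0872] F [0.2585 0.7141 0.4744] w 0.0871
toolx [-0.006   0.0012 -1.    ] yaw -5.4 shift [-0.7  3.6  3.3] turn 0.22 or -179.78
```

View pics/side3.png

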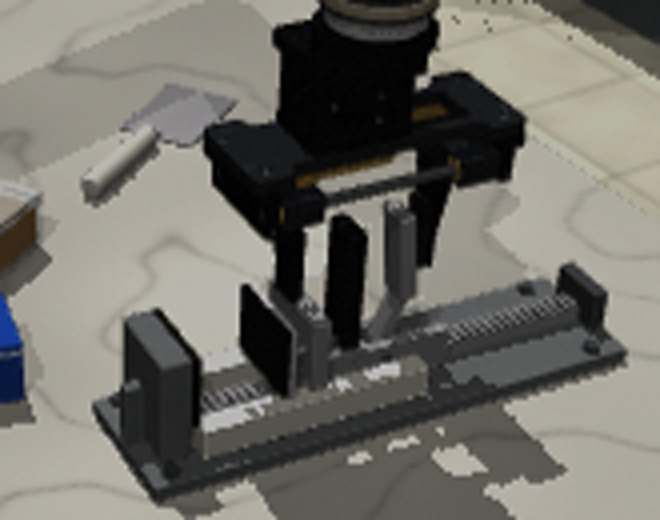

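Emit:
move_arm([
  [-1,0,4,3,0],
  [0,0,4,3,0],
  [1,0,4,3,0],
  [1,0,4,3,0],
  [1,0,4,3,0],
  [1,0,4,3,0],
  [1,0,4,3,0],
], newtons=14)

```text
time: 3.9
position: [0.6165, -0.0038, 0.1215]
tool_rot: [0.525, 0.474, -0.522, 0.477]
ft_force: [3.5, 0.3, 2.8]
grip_width: 0.0551
```

```bash
python3 -c "
from plan import *
plan(cl(1-75),.119,TH)
c=robot.camera('side');save(c,'side4.png',(260,115,425,245),4)"
```

```text
t 3.9 pos [ 0.6165 -0.0038  0.1215] q [-0.1874  0.6745  1.5613  0.0005  0.9009 -0.0917] F [3.45   0.287  2.7985] w 0.0551
toolx [ 0.0049 -0.0005 -1.    ] yaw -5.5 shift [ 2.8 70.  -1.1] turn 0.09 or -179.91
```

View pics/side4.png

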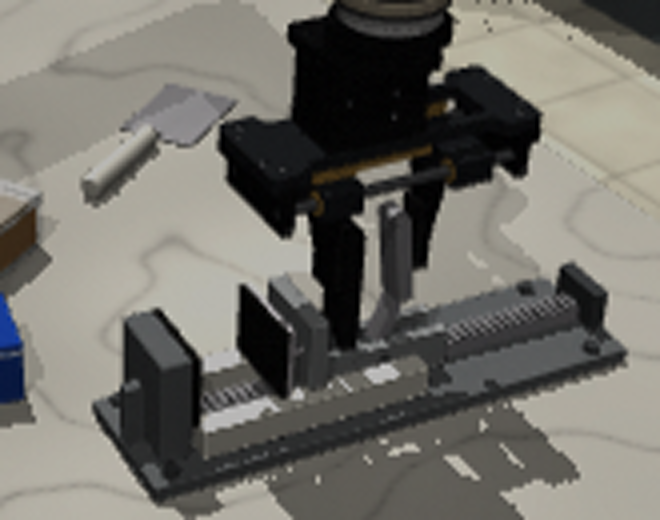

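Emit:
move_arm([
  [1,2,-5,0,0],
  [1,2,-5,0,0],
  [1,2,-5,0,0],
  [1,2,-5,0,0],
], newtons=14)

```text
time: 4.28
position: [0.6108, -0.0034, 0.1199]
tool_rot: [0.524, 0.474, -0.523, 0.477]
ft_force: [0.1, -0.4, 6.7]
grip_width: 0.0435
```

```bash
python3 -c "
from plan import *
plan(cl(1-75),.119,TH)"
```

```text
t 4.28 pos [ 0.6108 -0.0034  0.1199] q [-0.1883  0.6712  1.5764 -0.      0.8902 -0.0922] F [ 0.1374 -0.4078  6.7283] w 0.0435
toolx [ 0.0038 -0.0007 -1.    ] yaw -5.5 shift [ 1.2 75.6 -1.3] turn 0.09 or -179.91
```

Emit:
move_arm([
  [1,0,0,0,0],
  [1,0,3,0,0],
  [1,0,10,0,0],
  [1,0,20,0,0],
  [1,0,30,0,0],
  [1,0,40,0,0],
  [1,0,50,0,0],
  [1,0,60,0,0],
], newtons=18)

```text
time: 4.95
position: [0.6693, -0.0094, 0.1199]
tool_rot: [-0.523, -0.475, 0.524, -0.476]
ft_force: [-3.5, -1.5, 7.3]
grip_width: 0.0434
```

```bash
python3 -c "
from plan import *
plan(cl(1-80),.119,TH)
c=robot.camera('side');save(c,'side5.png',(260,115,425,245),4)"
```

```text
t 4.95 pos [ 0.6693 -0.0094  0.1199] q [-0.1802  0.7357  1.4139 -0.0014  0.9919 -0.0837] F [-3.4783 -1.4696  7.3212] w 0.0434
toolx [-0.0001 -0.0011 -1.    ] yaw -5.5 shift [ 0.9 21.9 -1.6] turn 0.11 or -179.89
```

View pics/side5.png

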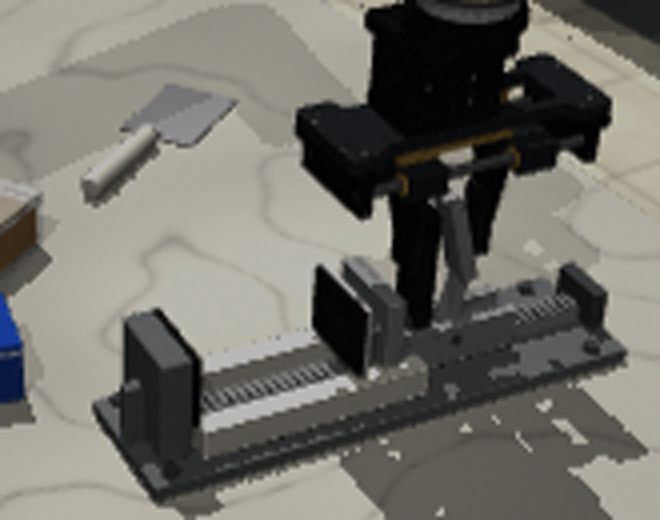

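Works well. I'll draw back another ~25 mm (jaw ≈ 0.12), then open.

Emit:
move_arm([
  [1,0,8,0,0],
  [1,0,16,0,0],
  [1,0,22,0,0],
  [1,0,24,0,0],
  [1,0,24,0,0],
  [1,0,24,0,0],
])

```text
time: 5.5
position: [0.6943, -0.012, 0.12]
tool_rot: [0.524, 0.474, -0.523, 0.477]
ft_force: [0.3, -0.5, 5.5]
grip_width: 0.043
```

```bash
python3 -c "
from plan import *
plan(cl(1-80),.25,TH)"
```

```text
t 5.5 pos [ 0.6943 -0.012   0.12  ] q [-0.1774  0.7633  1.3452 -0.0012  1.0295 -0.081 ] F [ 0.2931 -0.5337  5.547 ] w 0.043
toolx [ 0.0033 -0.0016 -1.    ] yaw -5.5 shift [-130.    -2.8   -1.6] turn 0.1 or -179.9
```

Emit:
move_arm([
  [0,0,0,0,0],
  [-1,0,0,0,0],
  [-1,0,0,0,0],
  [-1,0,0,0,0],
  [-1,0,0,0,0],
  [-1,-20,0,0,0],
  [-1,-60,0,0,0],
  [-1,-100,0,0,0],
])

```text
time: 6.17
position: [0.6901, -0.0101, 0.216]
tool_rot: [-0.521, -0.479, 0.525, -0.472]
ft_force: [0.5, -1.2, -0.3]
grip_width: 0.0813
```

```bash
python3 -c "
from plan import *
b=np.radians(-60.7); plan([.4644,.295],.22,b+np.pi/2)
c=robot.camera('side');save(c,'side6.png',(260,115,425,245),4)"
```

```text
t 6.17 pos [ 0.6901 -0.0101  0.216 ] q [-0.1764  0.6537  1.2765  0.0005  1.222  -0.0811] F [ 0.4761 -1.2298 -0.3257] w 0.0813
toolx [-0.0103  0.0024 -0.9999] yaw -5.5 shift [  -1.  -253.8 -282.2] turn -34.77 or 145.23
```

View pics/side6.png

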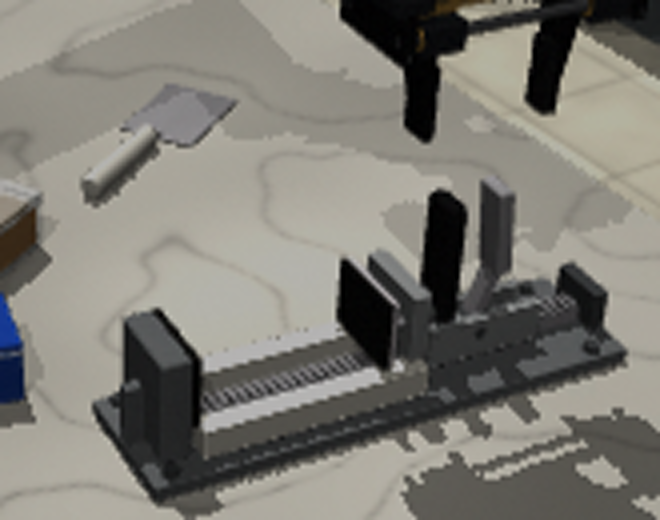

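Emit:
move_arm([
  [-1,0,-27,-30,-4],
  [-1,0,-54,-60,-8],
  [-1,0,-81,-90,-12],
  [-1,0,-108,-120,-16],
  [-1,0,-135,-150,-20],
  [-1,0,-162,-180,-25],
  [-1,0,-189,-210,-30],
  [-1,0,-216,-240,-34.8],
])

```text
time: 6.88
position: [0.4981, 0.2496, 0.2177]
tool_rot: [0.355, 0.612, -0.357, 0.61]
ft_force: [1.2, 0.9, 0.0]
grip_width: 0.0868
```

```bash
python3 -c "
from plan import *
b=np.radians(-60.7); plan([.4644,.295],.15,b+np.pi/2)"
```

```text
t 6.88 pos [0.4981 0.2496 0.2177] q [ 0.2638  0.4757  1.6335  0.0006  1.0364 -0.2524] F [1.1845 0.945  0.0245] w 0.0868
toolx [-0.004  -0.0006 -1.    ] yaw 29.6 shift [ 67.8  -6.7 -56. ] turn 0.26 or -179.74
```

Emit:
move_arm([
  [-1,20,-3,-25,0.3],
  [-1,45,-7,-50,0.3],
  [-1,68,-7,-56,0.3],
  [-1,68,-7,-56,0.3],
])

```text
time: 7.22
position: [0.4616, 0.2941, 0.1461]
tool_rot: [0.354, 0.613, -0.361, 0.607]
ft_force: [-0.3, 0.0, -0.3]
grip_width: 0.0866
```

```bash
python3 -c "
from plan import *
b=np.radians(-60.7); plan([.4644,.295],.035,b+np.pi/2)
c=robot.camera('side');save(c,'side7.png',(180,90,320,220),4)
c=robot.camera('top');save(c,'top7.png',(150,160,290,290),4)"
```

```text
t 7.22 pos [0.4616 0.2941 0.1461] q [ 0.3627  0.5708  1.7125  0.0007  0.8711 -0.1477] F [-0.297   0.0496 -0.2869] w 0.0866
toolx [-0.0122 -0.0041 -0.9999] yaw 29.2 shift [111.1   4.3   0.8] turn -0.08 or 179.92
```

View pics/side7.png

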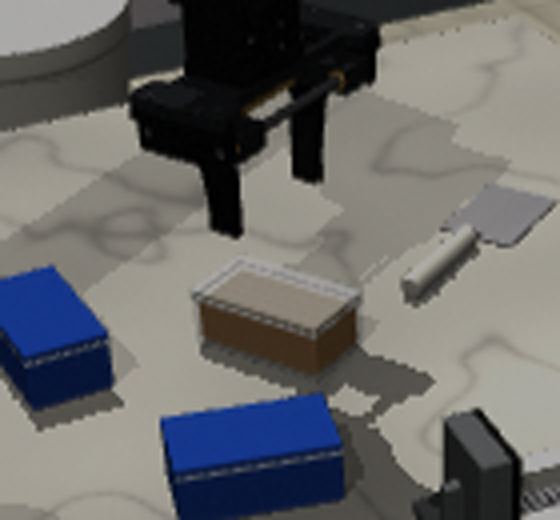

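Emit:
move_arm([
  [-1,35,2,1,0],
  [-1,70,3,1,0],
  [-1,98,4,1,0],
  [-1,110,4,1,0],
  [-1,110,4,1,0],
  [-1,110,4,1,0],
])

```text
time: 7.82
position: [0.4727, 0.2946, 0.0413]
tool_rot: [0.359, 0.609, -0.359, 0.609]
ft_force: [0.2, 0.3, 0.4]
grip_width: 0.0872
```

```bash
python3 -c "
from plan import *
b=np.radians(-60.7); plan([.4644,.295],.035,b+np.pi/2)
c=robot.camera('side');save(c,'side8.png',(180,90,320,220),4)"
```

```text
t 7.82 pos [0.4727 0.2946 0.0413] q [ 0.3566  0.7522  1.7456 -0.      0.643  -0.1487] F [0.2448 0.2617 0.3798] w 0.0872
toolx [ 0.0007  0.0003 -1.    ] yaw 29.0 shift [ 6.3 -7.1 -4.4] turn -0.35 or 179.65
```

View pics/side8.png

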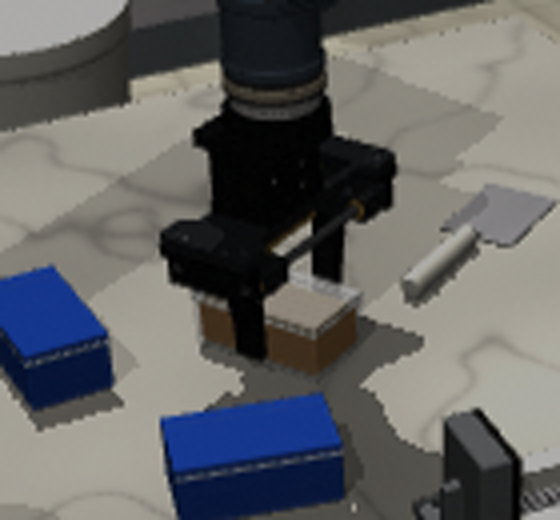

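Emit:
move_arm([
  [-1,4,-7,-4,-0.3],
  [-1,6,-7,-4,-0.3],
  [0,6,-7,-4,-0.3],
  [1,6,-7,-4,-0.3],
  [1,6,-7,-4,-0.3],
  [1,6,-7,-4,-0.3],
  [1,6,-7,-4,-0.3],
], newtons=25)

```text
time: 8.45
position: [0.4646, 0.2954, 0.0349]
tool_rot: [0.358, 0.61, -0.357, 0.611]
ft_force: [-0.4, 0.5, 1.2]
grip_width: 0.0619
```

```bash
python3 -c "
from plan import *
b=np.radians(-60.7); plan([.4644,.295],.035,b+np.pi/2)
c=robot.camera('top');save(c,'top9.png',(150,160,290,290),4)"
```

```text
t 8.45 pos [0.4646 0.2954 0.0349] q [ 0.3634  0.7592  1.7648  0.0001  0.6152 -0.1483] F [-0.3955  0.5079  1.1568] w 0.0619
toolx [ 0.0023  0.0009 -1.    ] yaw 29.3 shift [-0.2 -0.4  0.3] turn 0.01 or -179.99
```

View pics/top9.png

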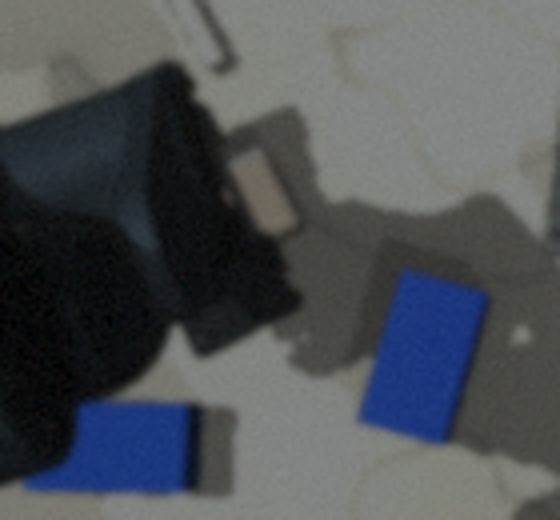

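Emit:
move_arm([
  [1,-15,0,0,0],
  [1,-45,0,0,0],
  [1,-80,0,0,0],
  [1,-115,0,0,0],
  [1,-140,0,0,0],
  [1,-140,0,0,0],
])

```text
time: 9.0
position: [0.4661, 0.2961, 0.1792]
tool_rot: [0.36, 0.608, -0.355, 0.612]
ft_force: [1.2, 0.5, -2.9]
grip_width: 0.0615
```

```bash
python3 -c "
from plan import *
plan(cl(67),.175,TH+np.pi/2)"
```

```text
t 9.0 pos [0.4661 0.2961 0.1792] q [ 0.3636  0.5192  1.69    0.0001  0.9229 -0.1483] F [ 1.2471  0.4652 -2.9448] w 0.0615
toolx [ 0.0089  0.0034 -1.    ] yaw 29.3 shift [  3.9 -73.4 293.5] turn -55.08 or 124.92
```

Emit:
move_arm([
  [1,0,-9,36,-7],
  [1,0,-18,73,-14],
  [1,0,-27,110,-21],
  [1,0,-37,147,-28],
  [1,0,-46,184,-35],
  [1,0,-55,220,-42],
  [1,0,-64,257,-49],
  [1,0,-73,293,-55],
])

```text
time: 9.67
position: [0.5411, 0.006, 0.1726]
tool_rot: [0.051, 0.707, -0.05, 0.704]
ft_force: [0.0, 0.4, -2.8]
grip_width: 0.0619
```

Emit:
move_arm([
  [1,0,0,0,0],
  [1,0,0,0,0],
  [1,0,0,0,0],
])

```text
time: 9.92
position: [0.5409, 0.0076, 0.1729]
tool_rot: [0.054, 0.707, -0.053, 0.704]
ft_force: [-0.4, 1.3, -4.4]
grip_width: 0.0618
```

```bash
python3 -c "
from plan import *
plan(cl(67),.071,TH+np.pi/2)
c=robot.camera('side');save(c,'side10.png',(260,115,425,245),4)
c=robot.camera('top');save(c,'top10.png',(265,85,365,235),4)"
```

```text
t 9.92 pos [0.5409 0.0076 0.1729] q [-0.1928  0.5201  1.7138  0.0006  0.9121 -1.6132] F [-0.3859  1.2747 -4.3565] w 0.0618
toolx [-0.0044  0.0013 -1.    ] yaw 81.4 shift [101.9  -2.5   5.9] turn -3.05 or 176.95
```

View pics/side10.png

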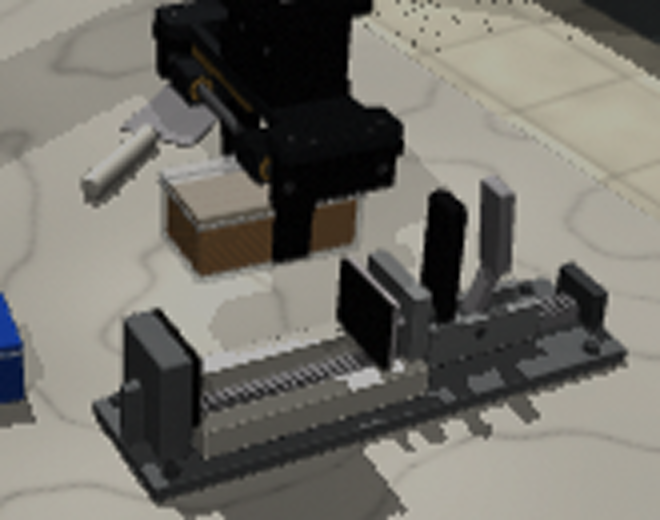

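View pics/top10.png

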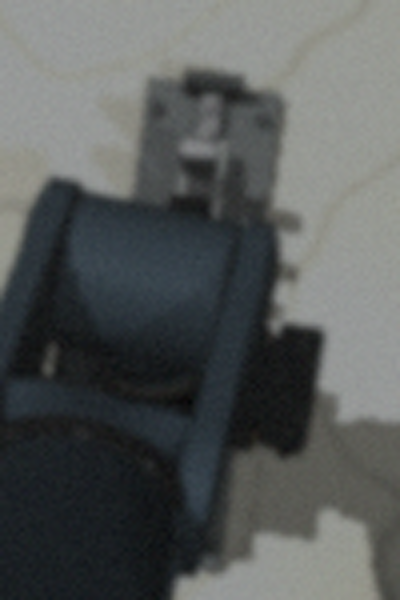

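Emit:
move_arm([
  [1,15,-2,4,-3],
  [1,35,-2,6,-3],
  [1,50,-2,6,-3],
  [1,50,-2,6,-3],
  [1,50,-2,6,-3],
])

```text
time: 10.43
position: [0.5469, 0.0061, 0.1238]
tool_rot: [0.034, 0.707, -0.033, 0.705]
ft_force: [-0.5, 0.2, -3.1]
grip_width: 0.062
```

```bash
cat > ov.py <<'E'
from plan import *
def ov(name,boxxy,zb,yaw,cp=(250,105,425,245),s=4,cam="side"):
    k=robot.camera(cam); l,t,r,b=cp
    im=cv2.resize(k["image"][t:b,l:r,::-1],None,fx=s,fy=s,interpolation=cv2.INTER_CUBIC)
    u=np.array([np.cos(yaw),np.sin(yaw)]);v=np.array([-u[1],u[0]])
    for z in(zb,zb+.048):
        q=[(proj(k,[*(np.array(boxxy)+u*a*.055+v*c*.031),z])-[l,t]+.5)*s-.5 for a,c in((1,1),(1,-1),(-1,-1),(-1,1))]
        cv2.polylines(im,[np.array(q).astype(int)],True,(0,0,255),1)
    cv2.imwrite("pics/"+name,im)
E
python3 -c "
from ov import *
plan(cl(67),.071,TH+np.pi/2)
o=robot.get_obs();p=o['position'];ov('side11.png',p[:2],p[2]-.035,TH)"
```

```text
t 10.43 pos [0.5469 0.0061 0.1238] q [-0.1932  0.6036  1.7346  0.0001  0.8066 -1.6696] F [-0.4899  0.2239 -3.094 ] w 0.062
toolx [-0.0031  0.0007 -1.    ] yaw 84.6 shift [52.8 -1.9 -0.6] turn 0.18 or -179.82
```

View pics/side11.png

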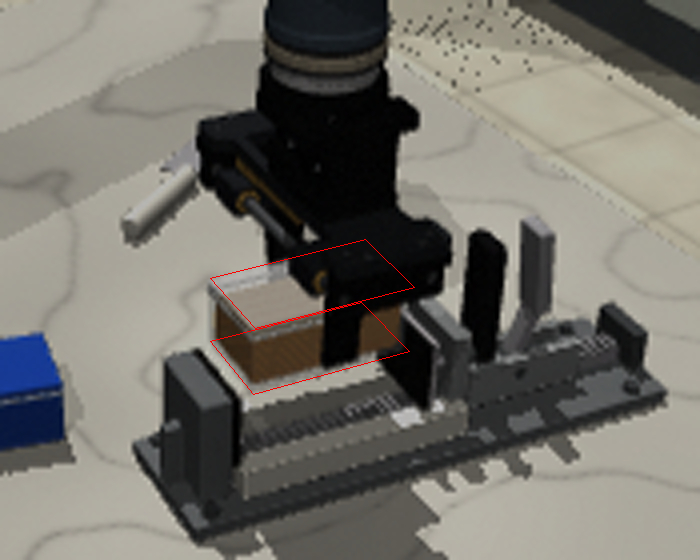

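Emit:
move_arm([
  [1,12,-2,0,0],
  [1,25,-2,0,0],
  [1,38,-2,0,0],
  [1,46,-2,0,0],
  [1,51,-2,0,0],
  [1,52,-2,0,0],
  [1,52,-2,0,0],
])

```text
time: 11.07
position: [0.5482, 0.0027, 0.0729]
tool_rot: [0.034, 0.706, -0.034, 0.706]
ft_force: [0.2, 1.4, -2.0]
grip_width: 0.0617
```

```bash
python3 -c "
from ov import *
plan(cl(67),.069,TH+np.pi/2)
o=robot.get_obs();p=o['position'];ov('side12.png',p[:2],p[2]-.035,TH)"
```

```text
t 11.07 pos [0.5482 0.0027 0.0729] q [-0.1989  0.6902  1.7587 -0.      0.6921 -1.6736] F [ 0.2011  1.3629 -1.9759] w 0.0617
toolx [ 0.0006 -0.0001 -1.    ] yaw 84.5 shift [ 3.9  1.4 -2.5] turn 0.09 or -179.91
```

View pics/side12.png

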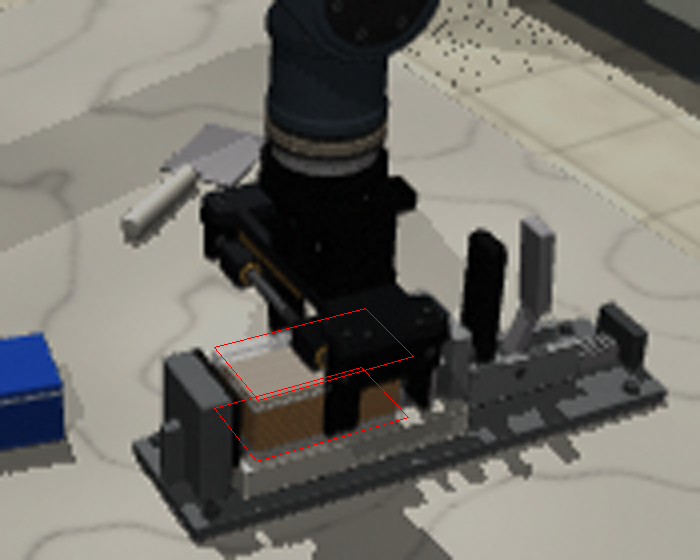

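Emit:
move_arm([
  [1,2,1,-2,0],
  [1,4,1,-2,0],
  [1,4,1,-2,0],
  [1,4,1,-2,0],
])

```text
time: 11.45
position: [0.5461, 0.004, 0.0688]
tool_rot: [0.034, 0.706, -0.034, 0.706]
ft_force: [0.9, 1.3, -0.7]
grip_width: 0.0618
```

```bash
python3 -c "
from ov import *
plan(cl(67),.069,TH+np.pi/2)"
```

```text
t 11.45 pos [0.5461 0.004  0.0688] q [-0.1975  0.6957  1.7655  0.0002  0.6803 -1.6722] F [ 0.8891  1.2759 -0.7335] w 0.0618
toolx [ 0.0002  0.0001 -1.    ] yaw 84.5 shift [-0.2  0.4 -0.2] turn 0.08 or -179.92
```

Emit:
move_arm([
  [1,0,0,0,0],
  [0.2,0,0,0,0],
  [-1,0,0,0,0],
  [-1,0,0,0,0],
  [-1,0,0,0,0],
  [-1,-20,0,0,0],
  [-1,-60,0,0,0],
  [-1,-100,0,0,0],
])

```text
time: 12.12
position: [0.5449, 0.0039, 0.1683]
tool_rot: [0.034, 0.708, -0.034, 0.705]
ft_force: [1.7, 0.0, -0.6]
grip_width: 0.0858
```

```bash
python3 -c "
from ov import *
plan(cl(15-84),.20,TH+np.pi/2)
ov('side13.png',cl(67),.034,TH)"
```

```text
t 12.12 pos [0.5449 0.0039 0.1683] q [-0.1979  0.5315  1.7078 -0.0002  0.9066 -1.6722] F [ 1.6641  0.0493 -0.5764] w 0.0858
toolx [-0.0042  0.0007 -1.    ] yaw 84.5 shift [-32.3   0.4 136.8] turn 0.07 or -179.93
```

View pics/side13.png

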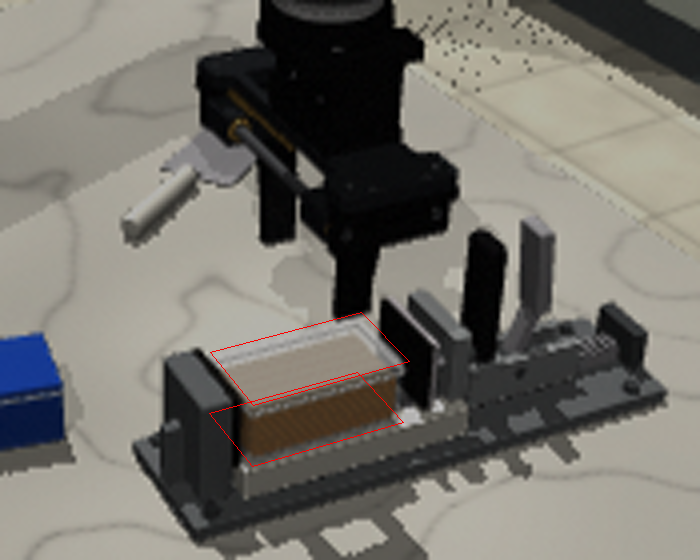

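Emit:
move_arm([
  [-1,-25,0,15,0],
  [-1,-38,0,50,0],
  [-1,-38,0,90,0],
  [-1,-38,0,125,0],
  [-1,-38,0,137,0],
  [-1,-38,0,137,0],
])

```text
time: 12.67
position: [0.6859, -0.0102, 0.2064]
tool_rot: [0.034, 0.705, -0.034, 0.708]
ft_force: [0.5, 0.2, -0.3]
grip_width: 0.0869
```

```bash
python3 -c "
from ov import *
plan(cl(15-84),.119,TH+np.pi/2)
c=robot.camera('side');pickle.dump(c,open('s14.pkl','wb'));save(c,'side14.png',(300,125,425,245),6)
for j in (-74,-69,-66):
    print(j,[((proj(c,[*cl(j+a,b),.137])-[300,125]+.5)*6-.5).round() for a,b in((7,-15),(7,15),(-7,15),(-7,-15))])
    print('pp',[((proj(c,[*cl(j+59,b),.088])-[300,125]+.5)*6-.5).round() for b in(-31,31)])"
```

```text
t 12.67 pos [ 0.6859 -0.0102  0.2064] q [-0.1773  0.6522  1.3091 -0.0002  1.1758 -1.6516] F [ 0.4941  0.1721 -0.3496] w 0.0869
toolx [ 0.0044 -0.0009 -1.    ] yaw 84.5 shift [87.4  0.9 -5.1] turn 0.06 or -179.94
-74 [array([426., 220.]), array([464., 253.]), array([491., 246.]), array([453., 213.])]
pp [array([296., 324.]), array([370., 396.])]
-69 [array([416., 223.]), array([454., 256.]), array([481., 249.]), array([443., 216.])]
pp [array([287., 327.]), array([359., 399.])]
-66 [array([410., 224.]), array([448., 257.]), array([475., 250.]), array([438., 217.])]
pp [array([281., 328.]), array([353., 401.])]
```

View pics/side14.png

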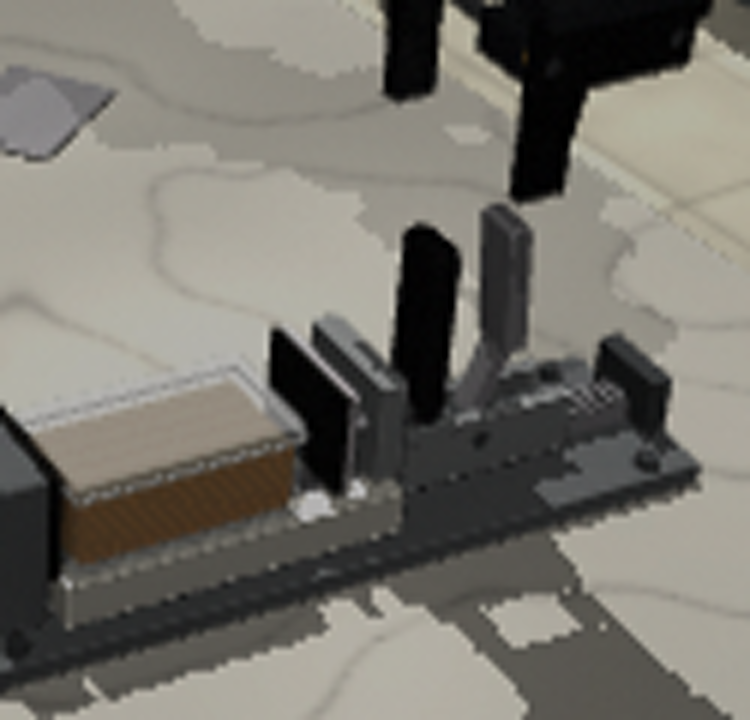

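Emit:
move_arm([
  [-1,0,0,-7,0],
  [-1,10,1,-13,0],
  [-1,35,1,-13,0],
  [-1,60,1,-13,0],
  [-1,60,1,-13,0],
])

```text
time: 13.13
position: [0.6635, -0.0061, 0.1418]
tool_rot: [0.035, 0.711, -0.033, 0.702]
ft_force: [-0.7, 0.3, -1.3]
grip_width: 0.0871
```

```bash
python3 -c "
from ov import *
plan(cl(-61),.119,TH+np.pi/2)
c=robot.camera('side');save(c,'side15.png',(300,125,425,245),6)"
```

```text
t 13.13 pos [ 0.6635 -0.0061  0.1418] q [-0.1772  0.7049  1.4078 -0.0002  1.0413 -1.6517] F [-0.6714  0.2611 -1.339 ] w 0.0871
toolx [-0.0123  0.0021 -0.9999] yaw 84.5 shift [22.7 -1.1 10.2] turn 0.08 or -179.92
```

View pics/side15.png

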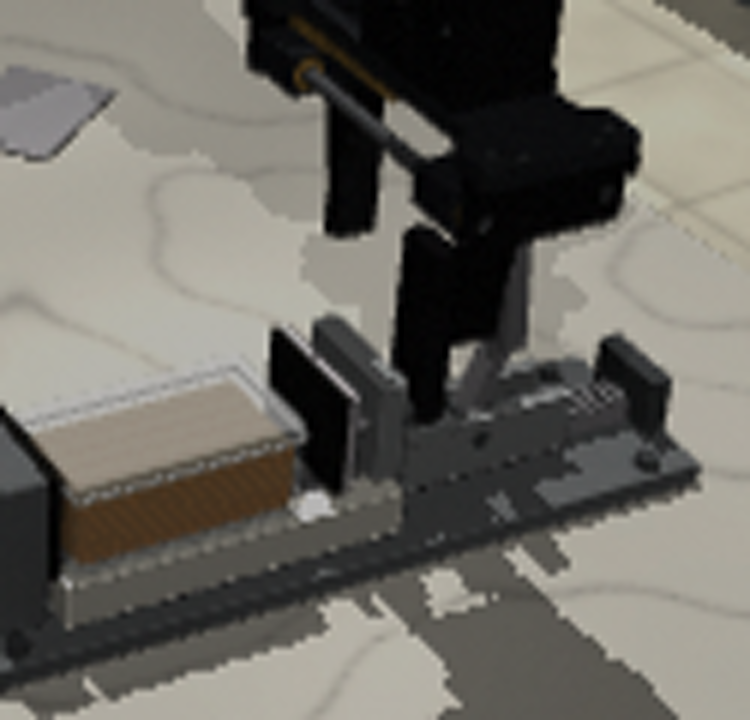

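Emit:
move_arm([
  [-1,0,0,0,0],
  [-1,0,0,0,0],
  [-1,0,0,0,0],
])

```text
time: 13.43
position: [0.6704, -0.0072, 0.1485]
tool_rot: [0.034, 0.705, -0.034, 0.707]
ft_force: [-0.2, 0.1, 0.4]
grip_width: 0.0871
```

```bash
python3 -c "
from ov import *
plan(cl(-61),.119,TH+np.pi/2)"
```

```text
t 13.43 pos [ 0.6704 -0.0072  0.1485] q [-0.1771  0.6995  1.3965 -0.      1.0424 -1.6517] F [-0.211   0.1187  0.4481] w 0.0871
toolx [ 0.0031 -0.0006 -1.    ] yaw 84.5 shift [29.6 -0.6  2.9] turn 0.08 or -179.92
```

Emit:
move_arm([
  [-1,12,0,3,0],
  [-1,24,0,3,0],
  [-1,29,0,3,0],
  [-1,29,0,3,0],
  [-1,29,0,3,0],
  [-1,29,0,3,0],
])

```text
time: 13.93
position: [0.6726, -0.0074, 0.1173]
tool_rot: [0.034, 0.706, -0.034, 0.706]
ft_force: [-0.9, 0.2, -0.4]
grip_width: 0.0869
```

```bash
python3 -c "
from ov import *
plan(cl(-61),.119,TH+np.pi/2)
c=robot.camera('side');save(c,'side16.png',(300,125,425,245),6)
c=robot.camera('top');save(c,'top16.png',(265,85,365,235),4)"
```

```text
t 13.93 pos [ 0.6726 -0.0074  0.1173] q [-0.1767  0.7428  1.4058 -0.      0.9932 -1.6513] F [-0.9263  0.2041 -0.4239] w 0.0869
toolx [-0.0003  0.     -1.    ] yaw 84.5 shift [-1.7 -0.7  0.8] turn 0.08 or -179.92
```

View pics/side16.png

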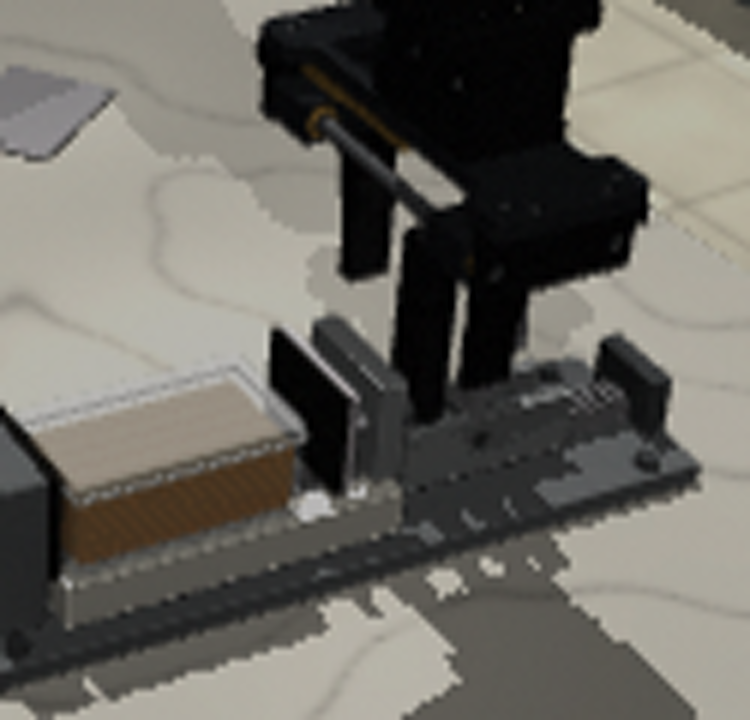

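Emit:
move_arm([
  [0,0,0,0,0],
  [1,0,0,0,0],
  [1,0,0,0,0],
  [1,0,0,0,0],
  [1,0,0,0,0],
  [1,0,0,0,0],
  [1,0,0,0,0],
], newtons=35)

```text
time: 14.62
position: [0.6725, -0.0073, 0.1176]
tool_rot: [0.034, 0.706, -0.034, 0.706]
ft_force: [0.2, -0.3, -0.0]
grip_width: 0.0485
```

```bash
python3 -c "
from ov import *
plan(cl(-61),.119,TH+np.pi/2)
c=robot.camera('side');save(c,'side17.png',(300,125,425,245),6)"
```

```text
t 14.62 pos [ 0.6725 -0.0073  0.1176] q [-0.1767  0.7423  1.4061  0.      0.9932 -1.6513] F [ 0.1948 -0.2915 -0.0153] w 0.0485
toolx [-0.  0. -1.] yaw 84.5 shift [-1.4 -0.7  0.9] turn 0.08 or -179.92
```

View pics/side17.png

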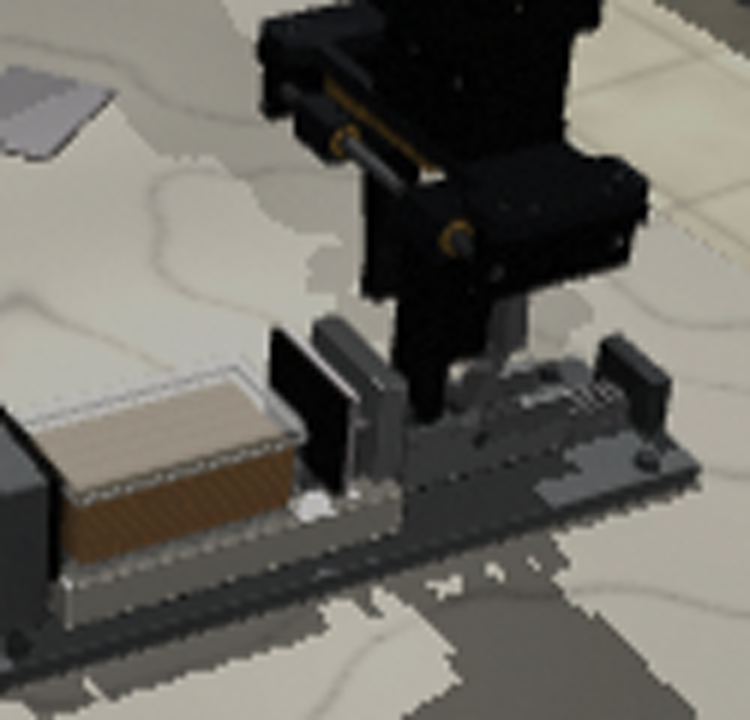

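Emit:
move_arm([
  [1,0,0,0,0],
  [1,0,0,0,0],
  [1,0,0,0,0],
  [1,0,0,0,0],
  [1,0,0,0,0],
])

```text
time: 15.08
position: [0.6725, -0.0072, 0.1175]
tool_rot: [0.034, 0.706, -0.034, 0.706]
ft_force: [0.8, 0.0, 0.6]
grip_width: 0.0296
```

Emit:
move_arm([
  [1,0,0,-3,0],
  [1,0,0,-6,0],
  [1,0,0,-9,0],
  [1,0,0,-12,0],
  [1,0,0,-15,0],
  [1,0,0,-18,0],
  [1,0,0,-18,0],
  [1,0,0,-18,0],
])

```text
time: 15.75
position: [0.6564, -0.0055, 0.1175]
tool_rot: [0.034, 0.705, -0.034, 0.708]
ft_force: [4.7, 1.8, -3.6]
grip_width: 0.0299
```

```bash
python3 -c "
from ov import *
plan(cl(-28),.119,TH+np.pi/2)
c=robot.camera('side');save(c,'side18.png',(270,125,395,245),6)"
```

```text
t 15.75 pos [ 0.6564 -0.0055  0.1175] q [-0.1787  0.7229  1.4547  0.0011  0.9594 -1.6534] F [ 4.7271  1.7648 -3.639 ] w 0.0299
toolx [ 0.0046  0.0001 -1.    ] yaw 84.5 shift [ -1.5  -0.9 -15.9] turn 0.05 or -179.95
```

View pics/side18.png

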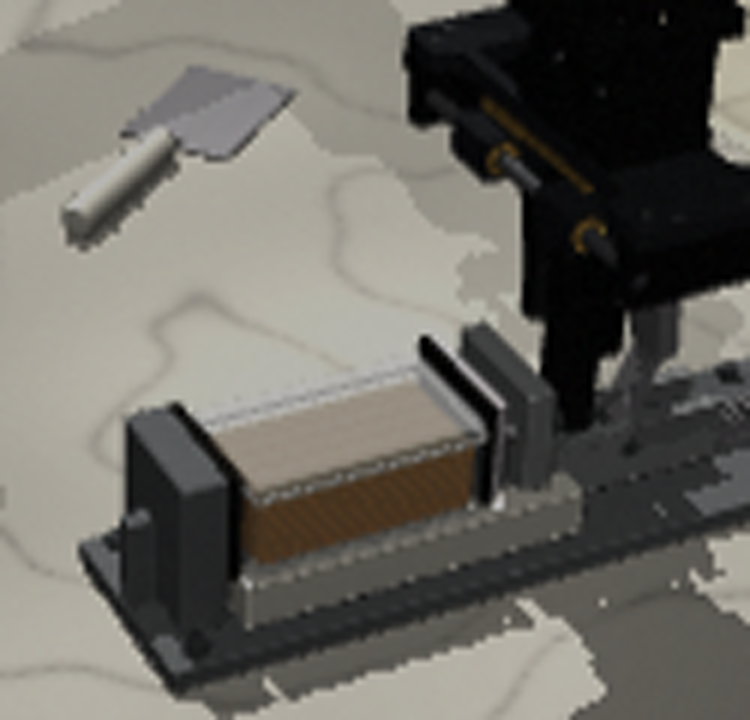

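Emit:
move_arm([
  [1,0,0,-2,0],
  [1,0,0,-4,0],
  [1,0,0,-4,0],
  [1,0,0,-4,0],
])

```text
time: 16.13
position: [0.6535, -0.0052, 0.1175]
tool_rot: [0.034, 0.704, -0.034, 0.709]
ft_force: [6.5, 0.9, -4.8]
grip_width: 0.0301
```

Emit:
move_arm([
  [1,0,0,-2,0],
  [1,0,0,-4,0],
  [1,0,0,-4,0],
  [1,0,0,-4,0],
])

```text
time: 16.47
position: [0.65, -0.0048, 0.1176]
tool_rot: [0.034, 0.704, -0.034, 0.709]
ft_force: [8.8, 1.6, -6.2]
grip_width: 0.0298
```

Emit:
move_arm([
  [1,0,0,-2,0],
  [1,0,0,-4,0],
  [1,0,0,-4,0],
  [1,0,0,-4,0],
])

```text
time: 16.8
position: [0.648, -0.0046, 0.1176]
tool_rot: [0.034, 0.702, -0.034, 0.711]
ft_force: [11.4, 2.1, -9.9]
grip_width: 0.0296
```

```bash
python3 -c "
from ov import *
plan(cl(-28),.119,TH+np.pi/2)
c=robot.camera('side');save(c,'side19.png',(270,125,395,245),6)"
```

```text
t 16.8 pos [ 0.648  -0.0046  0.1176] q [-0.1801  0.7112  1.4841  0.0023  0.934  -1.655 ] F [11.4046  2.08   -9.9328] w 0.0296
toolx [ 0.0124 -0.0004 -0.9999] yaw 84.4 shift [-1.5 -1.  -7.4] turn 0.02 or -179.98
```

View pics/side19.png

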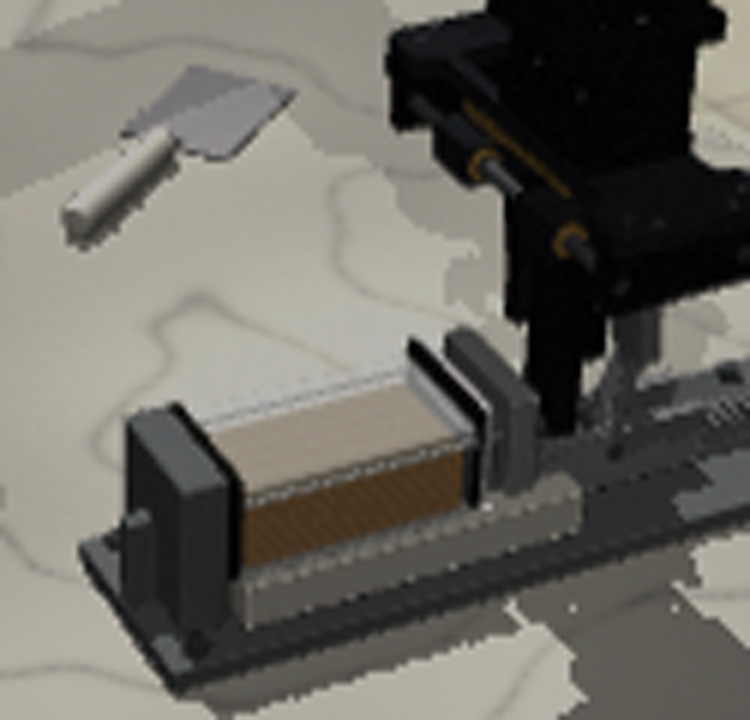

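Emit:
move_arm([
  [1,0,0,-2,0],
  [1,0,0,-4,0],
  [1,0,0,-4,0],
  [1,0,0,-4,0],
])

```text
time: 17.18
position: [0.6435, -0.0042, 0.1176]
tool_rot: [0.034, 0.702, -0.034, 0.71]
ft_force: [10.0, 2.3, -7.9]
grip_width: 0.0295
```

Emit:
move_arm([
  [1,0,0,-2,0],
  [1,0,0,-4,0],
  [1,0,0,-4,0],
  [1,0,0,-4,0],
])

```text
time: 17.52
position: [0.6415, -0.004, 0.1176]
tool_rot: [0.035, 0.701, -0.034, 0.712]
ft_force: [15.1, 2.1, -11.7]
grip_width: 0.0297
```

```bash
python3 -c "
from ov import *
plan(cl(-28),.119,TH+np.pi/2)
c=robot.camera('side');save(c,'side20.png',(270,125,395,245),6)"
```

```text
t 17.52 pos [ 0.6415 -0.004   0.1176] q [-0.1811  0.7032  1.5043  0.0028  0.9183 -1.656 ] F [ 15.0629   2.1282 -11.6768] w 0.0297
toolx [ 0.0159 -0.0007 -0.9999] yaw 84.4 shift [-1.4 -1.1 -0.9] turn 0.0 or -180.0
```

View pics/side20.png

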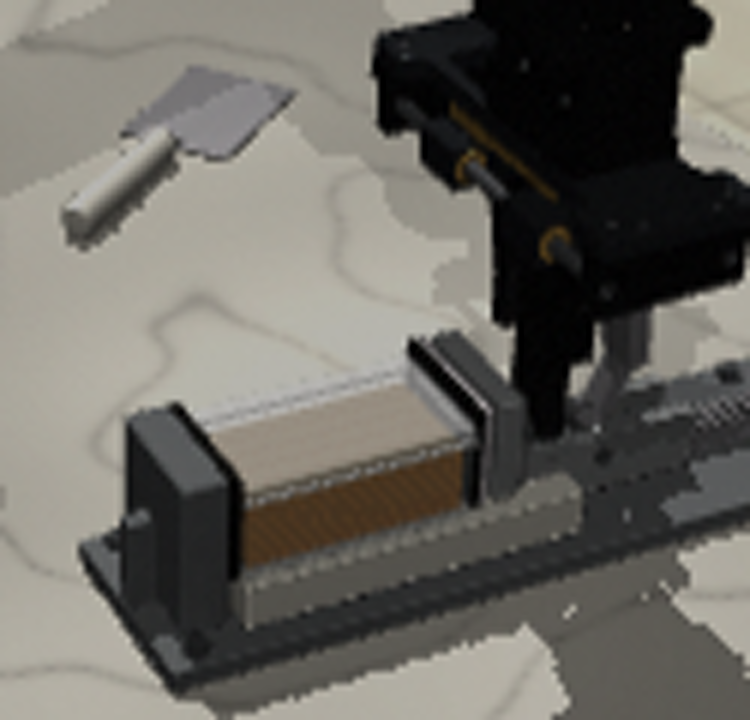

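Emit:
move_arm([
  [1,0,0,-2,0],
  [1,0,0,-3,0],
  [1,0,0,-3,0],
  [1,0,0,-3,0],
])

```text
time: 17.9
position: [0.6394, -0.0038, 0.1177]
tool_rot: [0.035, 0.7, -0.034, 0.713]
ft_force: [16.5, 2.6, -12.9]
grip_width: 0.0298
```

```bash
python3 -c "
from ov import *
plan(cl(-28),.119,TH+np.pi/2)"
```

```text
t 17.9 pos [ 0.6394 -0.0038  0.1177] q [-0.1814  0.7004  1.5115  0.0031  0.9122 -1.6564] F [ 16.4987   2.5852 -12.9294] w 0.0298
toolx [ 0.0177 -0.0008 -0.9998] yaw 84.4 shift [-1.3 -1.1  1.2] turn -0.0 or 180.0
```

Emit:
move_arm([
  [1,0,0,-2,0],
  [1,0,0,-2,0],
  [1,0,0,-2,0],
])

```text
time: 18.15
position: [0.6365, -0.0035, 0.1176]
tool_rot: [0.035, 0.701, -0.034, 0.712]
ft_force: [14.2, 2.6, -13.0]
grip_width: 0.0294
```

Emit:
move_arm([
  [1,0,0,2,0],
  [1,0,0,4,0],
  [1,0,0,5,0],
  [1,0,0,5,0],
])

```text
time: 18.48
position: [0.6373, -0.0035, 0.1176]
tool_rot: [0.034, 0.704, -0.034, 0.709]
ft_force: [6.9, 1.9, -5.8]
grip_width: 0.0297
```

```bash
python3 -c "
from ov import *
plan(cl(-28),.119,TH+np.pi/2)"
```

```text
t 18.48 pos [ 0.6373 -0.0035  0.1176] q [-0.1812  0.7016  1.5086  0.0016  0.9251 -1.656 ] F [ 6.8665  1.9228 -5.8466] w 0.0297
toolx [ 0.0065  0.0001 -1.    ] yaw 84.4 shift [-1.4 -1.1  3.3] turn 0.04 or -179.96
```

Emit:
move_arm([
  [1,0,0,2,0],
  [1,0,0,4,0],
  [1,0,0,4,0],
  [1,0,0,4,0],
])

```text
time: 18.82
position: [0.6376, -0.0036, 0.1176]
tool_rot: [0.034, 0.707, -0.034, 0.705]
ft_force: [-1.9, 3.7, 0.6]
grip_width: 0.0293
```

```bash
python3 -c "
from ov import *
plan(cl(-28),.119,TH+np.pi/2)"
```

```text
t 18.82 pos [ 0.6376 -0.0036  0.1176] q [-0.1807  0.7045  1.5012  0.0005  0.9382 -1.6556] F [-1.8716  3.6586  0.5818] w 0.0293
toolx [-0.0022  0.0008 -1.    ] yaw 84.5 shift [-1.4 -1.1  3. ] turn 0.08 or -179.92
```

Emit:
move_arm([
  [0,0,0,-1,0],
  [-1,0,0,-1,0],
  [-1,0,0,-1,0],
  [-1,0,0,-1,0],
  [-1,0,0,-1,0],
  [-1,0,0,-1,0],
])

```text
time: 19.32
position: [0.6377, -0.0043, 0.1175]
tool_rot: [0.034, 0.706, -0.034, 0.706]
ft_force: [0.3, 0.5, -0.0]
grip_width: 0.0622
```

Emit:
move_arm([
  [-1,-20,0,0,0],
  [-1,-50,0,0,0],
  [-1,-80,0,0,0],
  [-1,-110,0,0,0],
  [-1,-135,0,0,0],
  [-1,-135,0,0,0],
  [-1,-135,0,0,0],
])

```text
time: 19.9
position: [0.6386, -0.0042, 0.2545]
tool_rot: [0.034, 0.705, -0.034, 0.708]
ft_force: [-0.2, 0.1, -0.7]
grip_width: 0.0866
```

```bash
python3 -c "
from ov import *
plan(cl(-28),.119,TH+np.pi/2)
ov('side21.png',cl(130-55),.034,TH,(270,125,395,245),6)"
```

```text
t 19.9 pos [ 0.6386 -0.0042  0.2545] q [-0.1813  0.5374  1.3921 -0.0001  1.2079 -1.6558] F [-0.2395  0.051  -0.6956] w 0.0866
toolx [ 0.0041 -0.0009 -1.    ] yaw 84.5 shift [135.5  -0.4   1.4] turn 0.08 or -179.92
```

View pics/side21.png

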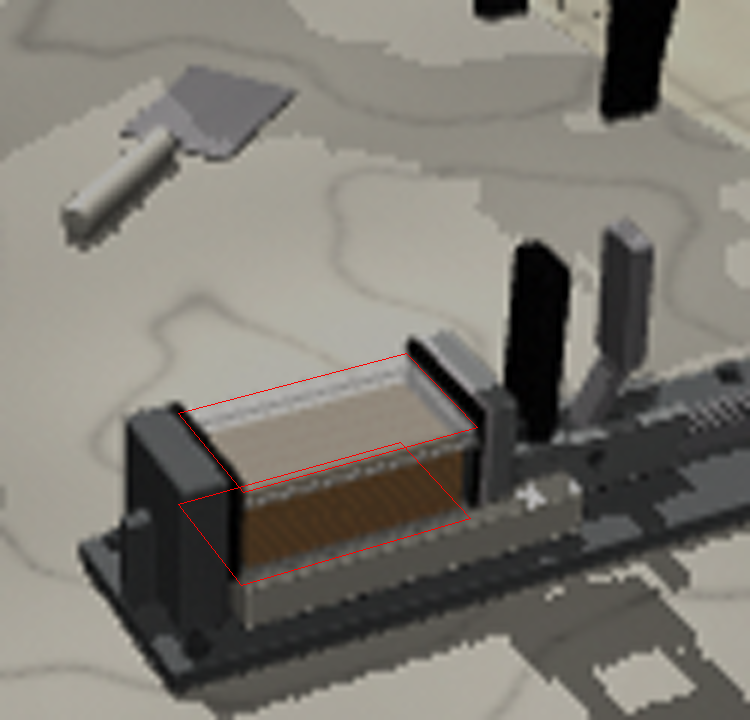

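```bash
python3 -c "
from rig import robot
print(robot.hand_in(), robot.get_obs()['time'])"
```

```text
the job is handed in; nothing more can be done
the job is handed in; nothing more can be done
```

The comb box is clamped lid up between both jaws and held by the ratchet alone. I handed the job in at about 20 s of the 54 s allowed. The hand-in gave no verdict, so the result rests on my own checks below.

- **Drawing back:** I pinched the release lever to the post, closing them to about 43 mm over their outer faces. I drew the jaw back to roughly 0.11–0.12 m and let the pawl drop.
- **Placing the box:** I took the single clear box with comb showing, not the two blue look-alikes or the stacked pair. I set it lengthwise on the bed.
- **Clamping:** I gripped the post across its width and pushed the jaw up over the teeth, with at most about 17 N along the bar as I read it at the end of each move. The plate ended up pressed back about 10 mm of its 14 mm, by estimate. Before I let go, the jaw stayed put with no arm force on it.

**Last checks:**
- In the final side picture, the outline drawn for a box flush against the fixed jaw matched the box, and the pressure plate was against its other end.
- The lever was back at rest, so the pawl was down. The gripper was open about 0.25 m up and touching nothing.
- I sent no move near the bystanders. The spatula looked unmoved in the side views, but I took no final picture of the lids or packed boxes.

**One disagreement:** after the draw-back, the camera showed the jaw about 7 mm further forward than the arm's travel suggested. I used the camera's figure, and the grip on the post came out right.

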